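Set the sole-length gauge one notch shorter

ROBOT

A 6-joint arm with a two-finger parallel gripper is mounted at the origin on a cart in front of the work surface, level with it; the furniture and walls round the work are solid. World frame = base frame: x ahead of the robot, y to its left, z up, the work surface at z = 0. Lengths are in mm, angles in rad, forces in N, time in s.
With the tool pointing down it reaches from about 275 to 1000 mm from the base axis. Payload 8.4 kg.
Tool frame: the origin (TCP) lies at the very end of the fingers, on their centre line; the grasp point (between the pads) lies 19 mm behind it (r.tcp_to_grasp is the distance from the TCP to the grasp point, in mm); z points along the fingers, y is the line along which they close (so a half turn about z gives the same grasp; the last joint's range is limited). The gripper opens to 85 mm and grips with 20 to 120 N. Pads are 22 mm wide; open, the fingers measure 114 mm over their backs; the gripper's body (76 mm by 85 mm) begins 54 mm behind the grasp point. The pads swing forward as they close: fully open they stand 13 mm farther back than shut.
Start: joints at [-1.243, 0.353, 1.633, -0, 1.155, -0.002], TCP at [202.407, -591.32, 191.281] pointing down, gripper open.
Joint ranges: [-2.63, 2.63], [-0.92, 2.1], [0.06, 2.66], [-1.3, 4.44], [0, 2.69], [-3.02, 3.02]. Speed limits (rad/s): [2.22, 2.22, 2.79, 3.14, 3.14, 3.14].

INTERFACE

Orientations are given as [roll, pitch, yaw] about the fixed x, y, z axes, in that order (R = Rz(yaw) Ry(pitch) Rx(roll)).
In Python, from rig import r gives the robot as it stands. The module is installed in compiled form; this text tells all that it offers.
- The arm moves only by the tool play_rows, never from a script. Its argument "rows" is a list of rows, each an object with "dp": the shift along the tool's x, y, z in units of 40 mm (1.0 is 40 mm), a list of three; "turn": the turn, a rotation vector about the tool's x, y, z in units of 6 degrees (1.0 is 6 degrees), a list of three; "fingers": the closure, from 0 (fully open) to 1 (shut). In form: [{"dp": [tx, ty, tz], "turn": [wx, wy, wz], "fingers": fingers}, ...]. A call has 1 to 5 rows; each row shifts and turns the commanded pose from where the row before left it, along the tool's axes as they then stand; what a row does not reach is not made up. A row lasts 1/12 s, in which the tool goes at most 41.7 mm and 7.16 degrees, less where a joint would pass 70% of its speed; a pose out of reach is approached as far as the arm can. A call is refused whole if a number of a shift passes 1 or a number of a turn 1, either way. A call with a gripper value outside its range is refused whole. The fingers move at their own pace and stop on an object; "force" is the grip in N (left out, the last holds). Time passes only in rows, so rows that do not move let the fingers close. It gives the time, the measured TCP pose, the force, the opening and the grip force at its end, in the units of the state.
- r.sense(): the state, without advancing time (a new reading comes with each control period).
- r.grab_frame(name): name is "scene" or "top" or "wrist"; returns a dict with "pixels" (384x512x3 uint8, red, green, blue), "fx", "fy", "cx", "cy" (pixels), "pose" (4x4, takes a point from camera to world coordinates). Camera axes: x right, y down, z forward; pixel columns grow to the right and rows downward; lengths in mm; the calibration is good to about 2 mm. A picture is of the moment at which its call begins. There is no depth.
- r.sign_off(): hands the job in; it is judged then, once.
The state is a dict: "clock": time; "qpos": joint angles; "qvel": joint speeds; "joint_efforts": joint torques, N m; "eef_pos": TCP position; "tcp_rot": TCP orientation; "contact_force": force on the tool from outside, world axes, zero at the start; "wrist_torque": the same for the moment, N m; "opening": opening from 0.0 (shut) to 1.0 (fully open); "grasp_force": force on a finger pad.
Only numpy, scipy, OpenCV 4.12 (cv2) and the standard library are available. Lean on these libraries where they do the work, as an engineer would, in place of code of your own. Each camera call takes 0.05 s, during which the arm holds its last target. There are 200 camera calls.

TASK

Set the boot-sole gauge one size shorter: press the thumb pad of its spring catch down with a fingertip and, while it is held down, push the sliding heel stop past the catch towards the fixed toe stop, then let the catch spring up into the very next notch so that the stop is locked there, one notch nearer the toe stop. Only press and push with the fingers: do not grip or lift anything, do not ram the stop, and leave the loose things round the gauge where they lie.

Things in the scene. Friction and masses are not known exactly. Their poses are not given: they have to be found in the camera images.
- sole_gauge: Boot-sole gauge fixed on the worktop: aluminium bed 16 mm thick, x -35 to 35, y -105 to 285 mm. Origin on the worktop under the catch's tongue; +y runs along the bed to the fixed toe stop (grey block 60 mm high, rubber face at y = 258), -x is the side of the thumb pad, z up. A tray under the pad, 11 mm high, spans x -70 to -35, y -41 to 19.
- thumb_pad: Fluted steel thumb pad of the spring catch, beside the bed: 32 (x) by 50 (y) by 6 mm. Origin: centre of its top face, 24 mm above the worktop when up, at x = -50, y = -11 mm of the gauge; axes as the gauge's. It goes straight down 10 mm with the catch. Only the heel stop's wing passes over it, 6 mm above.
- catch (a joint): Spring catch, m pressed down: 0 up (square steel tongue, 12 mm along y, stands in a notch of the slide plate and locks it), 0.010 fully down; clear of the plate from 0.0075. Springs back with 4 N, 8 N when down. Pushing the stop without pressing only jams it. Once a tooth covers the tongue, it keeps the catch down (about 0.007) until the next notch.
- heel_stop (a joint): Place of the sliding heel stop along the gauge's +y, m, growing towards the toe stop: 0 = first notch (start, 2 mm play either way), 0.035 = next notch, 0.070 = the one after. Notches in the slide plate's -x edge are 16 mm wide, teeth between them 19 mm. About 2 N of friction; it stays where it is left.
- stop_block: Grey block of the heel stop, with a wing over the thumb pad. Origin: centre of the wing's push face, which looks to the gauge's -y, at x = -47, y = 14 mm, 42 mm above the worktop at stop 0. Face 48 mm wide (x), 30 to 54 mm above the worktop; wing 12 mm thick. The main block stands over the bed to x = 29, 60 mm high. The slide plate behind it lies at x -30 to 30, top at 25 mm.
- wax_yellow: Loose bar of yellow wax, 34 x 59 x 20 mm, near the gauge; origin under its centre. To be left alone.
- ski_torch_cap: Loose round grey cap, 38 mm across and 29 mm high, near the gauge; origin under its centre. To be left alone.
- stone: Loose grey sharpening stone, 25 x 60 x 13 mm, near the gauge; origin under its centre. To be left alone.

How it is judged (in metres and radians):
On the way, in this order (a step that is already met when the one before it is completed fails the run):
1. the catch is held down while the heel stop is still in its first notch (value of joint catch above 0.0075 m and value of joint heel_stop below 0.006 m), for 0.05 s.
2. the heel stop has been pushed over the held catch, between the notches (value of joint heel_stop between 0.008 and 0.031 m and value of joint catch above 0.006 m), for 0.05 s.
At the end, for the whole second after the job is handed in: The heel stop rests 35 mm (within 3.5 mm) nearer the toe stop than its first notch and the spring catch is fully up (within 2 mm) in that next notch (value of joint heel_stop between 0.0315 and 0.0385 m and value of joint catch below 0.002 m and velocity of joint heel_stop between -0.005 and 0.005 m/s); the robot touches nothing.
It fails at once if the heel stop is gripped or rammed (more than 42 N between the fingers and its block) (contact force between the fingers and stop_block above 42 N).
It fails at once if a loose thing is lifted or carried (more than 15 mm up) (height (world z) of any of wax_yellow, ski_torch_cap, stone above 0.015 m).
It fails at once if a loose thing is shifted more than 15 mm (distance of any of wax_yellow, ski_torch_cap, stone from where it was at the start of the episode above 0.015 m).
It also fails if it takes over 38 s, if anything falls off the work surface, if the arm or the gripper's body presses on something with over 40 N, if the wrist force passes 120 N, or if a joint passes its speed limit or range.

## Working session

There is one attempt and no reset: what is moved stays moved. The work goes in short steps, Python scripts to look and compute and a tool call to move; the robot and the scene stay as the last step left them, time stands still between calls to the robot, and variables do not carry over. Pictures are saved under pics/ and viewed, at most 10 in all, crops included, and the job is handed in when it is done.

Besides the shell and the picture viewer there is one more tool, called after "Emit:" as a command line: name --argument value ..., lists and objects as JSON in quotes. play_rows: Moves the arm, as the interface text tells. Its arguments: {"type":"object","properties":{"rows":{"type":"array"},"force":{"type":"number"}},"required":["rows"]}

```bash
mkdir -p pics; python3 - <<'E'
from rig import r
import cv2,numpy as np
for n in("scene","top"):
    f=r.grab_frame(n); cv2.imwrite(f"pics/{n}0.png",f["pixels"][:,:,::-1]); np.savez(f"pics/{n}0.npz",**f)
    print(n,f["fx"],f["fy"],f["cx"],f["cy"],np.round(f["pose"],3).tolist())
print(r.sense())
E
```

```text
scene 386.6550926291109 386.6550926291109 258.99773933514297 197.51323096270025 [[-0.915, -0.241, 0.322, 217.377], [-0.402, 0.566, -0.72, 408.101], [-0.009, -0.788, -0.615, 569.07], [0.0, 0.0, 0.0, 1.0]]
top 479.532453636465 479.532453636465 257.05692764497365 192.39660761607502 [[-0.011, -0.996, 0.088, 417.725], [-0.999, 0.015, 0.04, -205.204], [-0.041, -0.087, -0.995, 909.789], [0.0, 0.0, 0.0, 1.0]]
{'clock': 0.1, 'qpos': array([-1.24340641e+00,  3.53599122e-01,  1.63401683e+00,  1.05855757e-05,
        1.15520469e+00, -2.42591984e-03]), 'qvel': array([ 0.00092933, -0.00179068, -0.00251332,  0.00085698,  0.00013625,
        0.00144549]), 'joint_efforts': array([-1.01642112e-03, -6.06353045e+01, -3.42819357e+01, -5.37015296e-05,
        3.89174907e-03, -1.07939820e-05]), 'eef_pos': array([ 202.26023273, -590.88805671,  190.64251737]), 'tcp_rot': array([-3.14036469e+00, -1.26582294e-05,  3.29811548e-01]), 'contact_force': array([-0.63514299,  0.46358166, -0.11528947]), 'wrist_torque': array([ 0.04132815,  0.00067862, -0.02098844]), 'grasp_force': 0.0, 'opening': 1.0023896270425094}
```

View pics/top0.png

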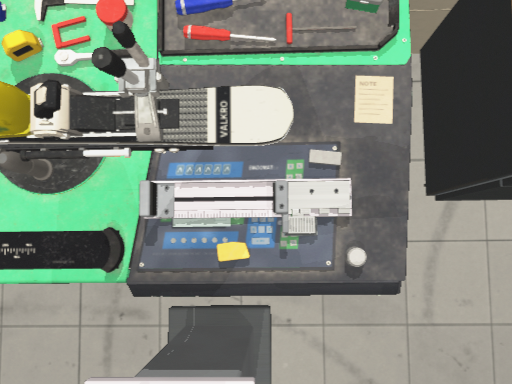

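View pics/scene0.png

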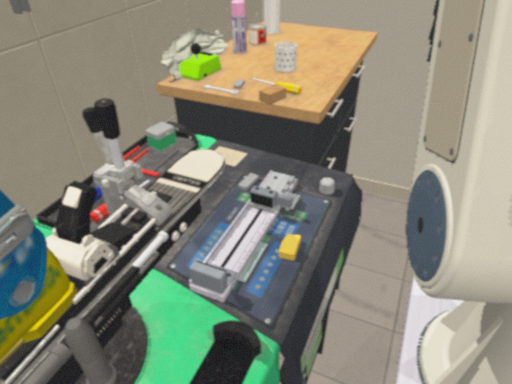

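The top view shows the gauge running left and right: the toe stop at about (157,200), the heel stop block at (283,197), and the thumb pad near (300,225). World +y is to the left and world +x is up. I'll enlarge that part to measure it.

```bash
python3 - <<'E'
import cv2
i=cv2.imread("pics/top0.png")
cv2.imwrite("pics/crop1.png",cv2.resize(i[150:275,250:375],None,fx=4.8,fy=4.8,interpolation=cv2.INTER_CUBIC))
E
```

```text
(no output)
```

View pics/crop1.png

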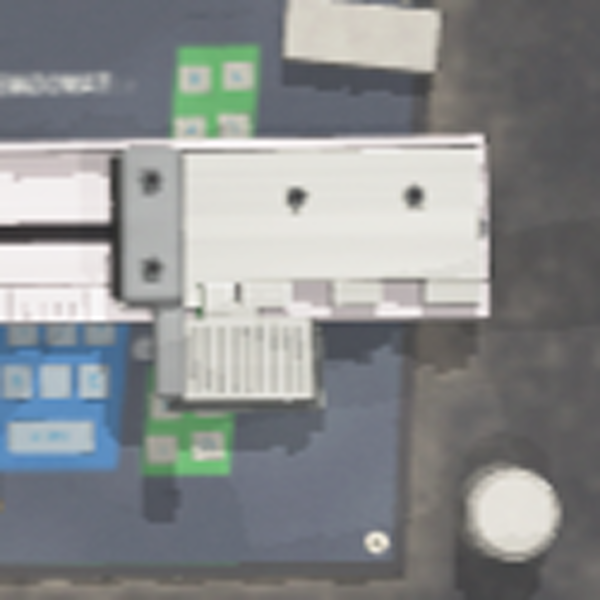

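The crop shows the bed end with corners at (487,135) and (489,317), the pad's right edge at x≈315 (y 318–402), and the wing's face at x≈184 (y 310–402). The cap is at (512,510) and the stone at (362,35).

```bash
cat > h.py <<'E'
import numpy as np
def ray(f,u,v,z):
    d=f["pose"][:3,:3]@np.array([(u-f["cx"])/f["fx"],(v-f["cy"])/f["fy"],1]);o=f["pose"][:3,3]
    return (o+d*(z-o[2])/d[2])
E
python3 - <<'E'
from h import *
import cv2
f=dict(np.load("pics/top0.npz"))
c=lambda x,y,z:np.round(ray(f,250+(x+.5)/4.8-.5,150+(y+.5)/4.8-.5,z)[:2],1)
for n,a in dict(bedFar=(487,135,16),bedNear=(489,317,16),padR1=(314,318,24),padR2=(316,402,24),wing1=(183,402,54),wing0=(184,312,54),blk=(183,150,60),cap=(512,510,29),stone=(362,35,13),stone2=(290,75,13)).items(): print(n,c(*a))
# bed near edge line using gradients
g=f["pixels"]
im=cv2.cvtColor(g,cv2.COLOR_RGB2GRAY).astype(float)
for col in(342,346,349): 
    print(col,im[172:184,col].astype(int),im[208:222,col].astype(int))
# far toe end, bed corners
cv2.imwrite("pics/crop2.png",cv2.resize(g[160:270,130:260,::-1],None,fx=5,fy=5,interpolation=cv2.INTER_CUBIC))
E
```

```text
bedFar [ 521.4 -345. ]
bedNear [ 450.8 -343.8]
padR1 [ 451. -276.]
padR2 [ 418.9 -276. ]
wing1 [ 419.4 -224.6]
wing0 [ 452.7 -225.6]
blk [ 512.5 -226.1]
cap [ 377.5 -348.3]
stone [ 561.9 -298. ]
stone2 [ 546.6 -269.6]
342 [122 121 123 126 115 123 195 234 158 228 227 226] [192 211 218 217 214 151 183 182 120  91  94  93  94  95]
346 [112 111 108 106 107 114 192 234 130 228 226 225] [191 212 217 216 213 144 185 182 114  78  79  83  86  87]
349 [102 100 101 102 103 126 226 237 177 237 236 233] [189 211 216 218 220 171 215 212 116  90  90  90 100  99]
```

View pics/crop2.png

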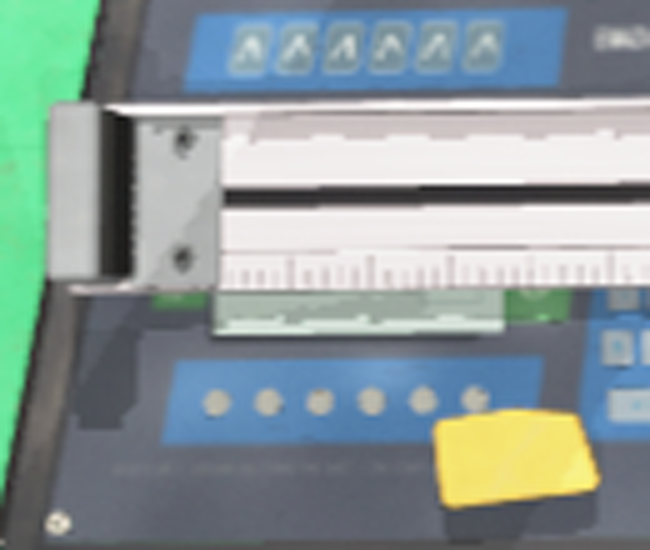

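```bash
cat >> h.py <<'E'
from scipy.spatial.transform import Rotation as Ro
def plan(s,target,yaw,n):
    "rows from the sensed pose to a straight-down target, turning evenly"
    p=np.array(s["eef_pos"]);R=Ro.from_euler("xyz",s["tcp_rot"]);T=Ro.from_euler("xyz",[np.pi,0,yaw])
    w=(R.inv()*T).as_rotvec()/n; st=(np.array(target)-p)/n
    for i in range(n):
        print(np.round(R.inv().apply(st)/40,2).tolist(),np.round(np.degrees(w)/6,2).tolist()); R=R*Ro.from_rotvec(w)
E
python3 - <<'E'
from h import *
from rig import r
f=dict(np.load("pics/top0.npz"))
a=ray(f,130+80/5-.4,160+292/5-.4,16);b=ray(f,250+489/4.8-.4,150+317/4.8-.4,16)
a2=ray(f,130+115/5-.4,160+106/5-.4,16);b2=ray(f,250+487/4.8-.4,150+135/4.8-.4,16)
for p,q in((a,b),(a2,b2)): d=p-q;print(p,q,"yaw",np.arctan2(-d[0],d[1]))
plan(r.sense(),[433.5,-244,90],np.pi/2,15)
E
```

```text
[451.34603247  40.97560388  16.        ] [ 450.81451296 -343.75335543   16.        ] yaw -0.0013815418735215062
[521.57176575  28.23067395  16.        ] [ 521.39797354 -344.98695243   16.        ] yaw -0.0004656591339931241
[0.55, -0.42, 0.17] [-0.0, -0.0, -0.79]
[0.58, -0.37, 0.17] [-0.0, -0.0, -0.79]
[0.61, -0.33, 0.17] [-0.0, -0.0, -0.79]
[0.64, -0.27, 0.17] [-0.0, -0.0, -0.79]
[0.66, -0.22, 0.17] [-0.0, -0.0, -0.79]
[0.67, -0.16, 0.17] [-0.0, -0.0, -0.79]
[0.69, -0.11, 0.17] [-0.0, -0.0, -0.79]
[0.69, -0.05, 0.17] [-0.0, -0.0, -0.79]
[0.69, 0.01, 0.17] [-0.0, -0.0, -0.79]
[0.69, 0.06, 0.17] [-0.0, -0.0, -0.79]
[0.68, 0.12, 0.17] [-0.0, -0.0, -0.79]
[0.67, 0.18, 0.17] [-0.0, -0.0, -0.79]
[0.66, 0.23, 0.17] [-0.0, -0.0, -0.79]
[0.63, 0.28, 0.17] [-0.0, -0.0, -0.79]
[0.61, 0.34, 0.17] [-0.0, -0.0, -0.79]
```

Emit:
play_rows --rows '[{"dp": [0.55, -0.42, 0.17], "turn": [0, 0, -0.79], "fingers": 1}, {"dp": [0.58, -0.37, 0.17], "turn": [0, 0, -0.79], "fingers": 1}, {"dp": [0.61, -0.33, 0.17], "turn": [0, 0, -0.79], "fingers": 1}, {"dp": [0.64, -0.27, 0.17], "turn": [0, 0, -0.79], "fingers": 1}, {"dp": [0.66, -0.22, 0.17], "turn": [0, 0, -0.79], "fingers": 1}]'

```text
clock: 0.52
eef_pos: [279.6, -474.7, 156.6]
tcp_rot: [-3.141, -0.0, 0.747]
contact_force: [-0.1, -0.6, -0.6]
opening: 0.301
grasp_force: 0.0
```

Emit:
play_rows --rows '[{"dp": [0.67, -0.16, 0.17], "turn": [0, 0, -0.79], "fingers": 1}, {"dp": [0.69, -0.11, 0.17], "turn": [0, 0, -0.79], "fingers": 1}, {"dp": [0.69, -0.05, 0.17], "turn": [0, 0, -0.79], "fingers": 1}, {"dp": [0.69, 0.01, 0.17], "turn": [0, 0, -0.79], "fingers": 1}, {"dp": [0.69, 0.06, 0.17], "turn": [0, 0, -0.79], "fingers": 1}]'

```text
clock: 0.93
eef_pos: [356.7, -359.6, 122.8]
tcp_rot: [-3.141, -0.0, 1.161]
contact_force: [1.1, -1.3, 0.3]
opening: 0.0
grasp_force: 0.0
```

Emit:
play_rows --rows '[{"dp": [0.68, 0.12, 0.17], "turn": [0, 0, -0.79], "fingers": 1}, {"dp": [0.67, 0.18, 0.17], "turn": [0, 0, -0.79], "fingers": 1}, {"dp": [0.66, 0.23, 0.17], "turn": [0, 0, -0.79], "fingers": 1}, {"dp": [0.63, 0.28, 0.17], "turn": [0, 0, -0.79], "fingers": 1}, {"dp": [0.61, 0.34, 0.17], "turn": [0, 0, -0.79], "fingers": 1}]'

```text
clock: 1.35
eef_pos: [433.6, -244.1, 88.8]
tcp_rot: [-3.141, -0.0, 1.575]
contact_force: [0.2, 0.2, 0.1]
opening: 0.001
grasp_force: 0.0
```

Emit:
play_rows --rows '[{"dp": [0, 0, 0], "turn": [0, 0, 0], "fingers": 1}, {"dp": [0, 0, 0], "turn": [0, 0, 0], "fingers": 1}]'

```text
clock: 1.52
eef_pos: [433.3, -244.2, 88.8]
tcp_rot: [-3.14, -0.001, 1.573]
contact_force: [-0.9, -0.4, 0.3]
opening: 0.002
grasp_force: 0.0
```

```bash
python3 - <<'E'
from h import *
from rig import r
import cv2
fs=[r.grab_frame(n) for n in("wrist","top","scene")]
for f,n in zip(fs,("wrist","top","scene")): np.savez(f"pics/{n}1.npz",**f)
w=fs[0]["pixels"];t=fs[1]["pixels"][130:290,230:390];s=fs[2]["pixels"][140:260,210:370]
o=np.zeros((560,800,3),np.uint8);o[:300,:400]=cv2.resize(w,(400,300));o[:400,400:]=cv2.resize(t,(400,400),interpolation=2);o[300:,:347]=cv2.resize(s,(347,260),interpolation=2)
cv2.imwrite("pics/v1.png",o[:,:,::-1]);s=r.sense();print({k:np.round(s[k],3) for k in("clock","eef_pos","tcp_rot","contact_force","opening")})
E
```

```text
{'clock': np.float64(1.667), 'eef_pos': array([ 432.932, -246.064,   89.414]), 'tcp_rot': array([-3.142,  0.   ,  1.569]), 'contact_force': array([-0.159,  0.538, -0.277]), 'opening': np.float64(-0.001)}
```

View pics/v1.png

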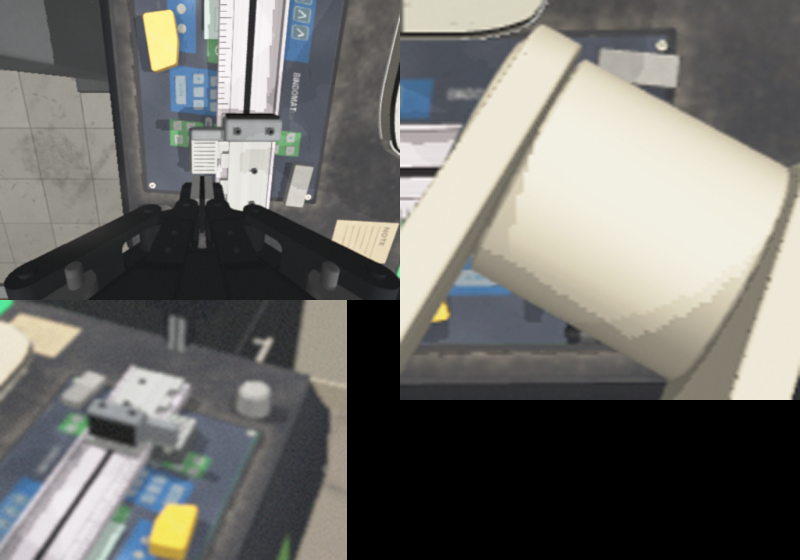

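The wrist view shows the shut fingertips at (204,180), over the pad at (204,158), with the wing just ahead at (207,133). One cross-check by rays, then I press.

```bash
python3 - <<'E'
from h import *
import cv2
f=dict(np.load("pics/wrist1.npz"))
k=1.28
for n,a in dict(padNL=(192,174,24),padNR=(217,174,24),wingL=(191,140,54),wingR=(222,140,54),bedL=(219,200,16)).items(): print(n,np.round(ray(f,a[0]*k,a[1]*k,a[2])[:2],1))
cv2.imwrite("pics/v2.png",cv2.resize(f["pixels"][140:270,200:360,::-1],None,fx=4.5,fy=4.5,interpolation=2))
E
```

```text
padNL [ 422.1 -277.9]
padNR [ 453.6 -277.8]
wingL [ 422.9 -227.3]
wingR [ 455.7 -227.2]
bedL [ 457.7 -318.5]
```

View pics/v2.png

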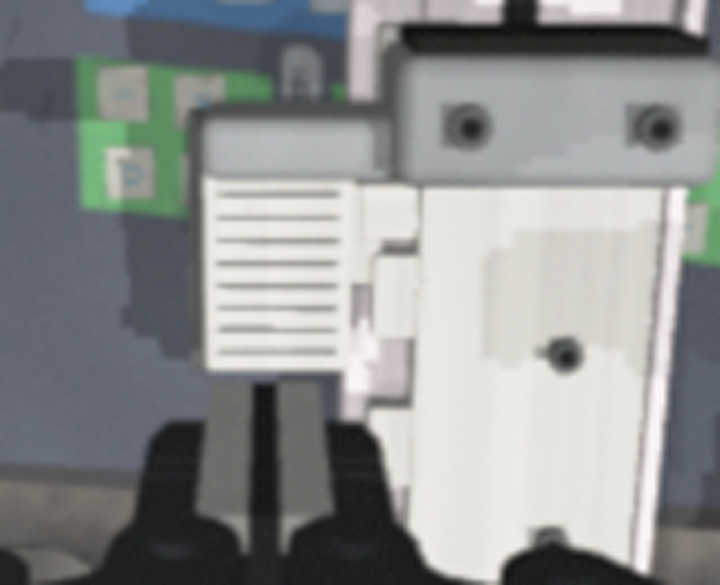

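Emit:
play_rows --rows '[{"dp": [0, 0, 0.4], "turn": [0, 0, 0], "fingers": 1}, {"dp": [0, 0, 0.4], "turn": [0, 0, 0], "fingers": 1}, {"dp": [0, 0, 0.4], "turn": [0, 0, 0], "fingers": 1}, {"dp": [0, 0, 0.3], "turn": [0, 0, 0], "fingers": 1}, {"dp": [0, 0, 0], "turn": [0, 0, 0], "fingers": 1}]'

```text
clock: 2.08
eef_pos: [431.4, -245.7, 27.6]
tcp_rot: [-3.139, -0.001, 1.568]
contact_force: [-0.2, 1.4, -0.4]
opening: 0.004
grasp_force: 0.0
```

Emit:
play_rows --rows '[{"dp": [0, 0, 0.06], "turn": [0, 0, 0], "fingers": 1}, {"dp": [0, 0, 0.06], "turn": [0, 0, 0], "fingers": 1}, {"dp": [0, 0, 0.06], "turn": [0, 0, 0], "fingers": 1}, {"dp": [0, 0, 0.06], "turn": [0, 0, 0], "fingers": 1}, {"dp": [0, 0, 0], "turn": [0, 0, 0], "fingers": 1}]'

```text
clock: 2.5
eef_pos: [433.3, -245.5, 19.8]
tcp_rot: [3.141, 0.0, 1.571]
contact_force: [-0.5, 0.0, -0.8]
opening: 0.001
grasp_force: 0.0
```

Emit:
play_rows --rows '[{"dp": [0, 0, 0.05], "turn": [0, 0, 0], "fingers": 1}, {"dp": [0, 0, 0.05], "turn": [0, 0, 0], "fingers": 1}, {"dp": [0, 0, 0], "turn": [0, 0, 0], "fingers": 1}]'

```text
clock: 2.75
eef_pos: [433.1, -245.3, 15.4]
tcp_rot: [-3.141, -0.0, 1.571]
contact_force: [0.7, 0.9, -0.3]
opening: 0.001
grasp_force: 0.0
```

```bash
python3 - <<'E'
from h import *
from rig import r
import cv2
f=r.grab_frame("wrist");g=r.grab_frame("scene")
o=np.zeros((585,800,3),np.uint8);o[:390,:480]=cv2.resize(f["pixels"][140:270,200:360],(480,390),interpolation=2)
o[:300,480:]=cv2.resize(g["pixels"][160:235,240:320],(320,300),interpolation=2)
cv2.imwrite("pics/v3.png",o[:400,:,::-1]);s=r.sense();print({k:np.round(s[k],3) for k in("clock","eef_pos","contact_force")})
E
```

```text
{'clock': np.float64(2.85), 'eef_pos': array([ 433.237, -245.352,   15.635]), 'contact_force': array([ 0.495, -0.083, -0.354])}
```

View pics/v3.png

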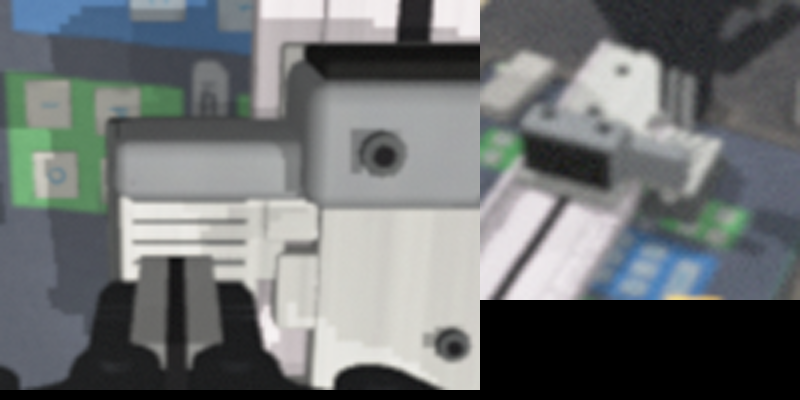

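The tip's leading edge is at about (180,258), 3 flutes from the wing. No force shows yet, so I'll continue down gently.

Emit:
play_rows --rows '[{"dp": [0, 0, 0.04], "turn": [0, 0, 0], "fingers": 1}, {"dp": [0, 0, 0], "turn": [0, 0, 0], "fingers": 1}]'

```text
clock: 3.02
eef_pos: [433.2, -245.4, 13.9]
tcp_rot: [-3.142, -0.0, 1.571]
contact_force: [-0.1, 0.3, 0.2]
opening: -0.001
grasp_force: 0.0
```

```bash
python3 - <<'E'
from h import *
from rig import r
s=r.sense();print({k:np.round(s[k],3) for k in("clock","eef_pos","contact_force","wrist_torque","joint_efforts")})
f=r.grab_frame("wrist");np.savez("pics/wrist3.npz",**f)
for z in(12,16,20,24): print(z,[np.round(ray(f,200+x/3,140+y/3,z)[:2],1) for x,y in((138,258),(213,258),(180,200),(190,241),(190,222))])
E
```

```text
{'clock': np.float64(3.017), 'eef_pos': array([ 433.208, -245.356,   13.934]), 'contact_force': array([-0.092,  0.296,  0.187]), 'wrist_torque': array([ 0.019, -0.004, -0.023]), 'joint_efforts': array([ 5.0000e-03, -5.2141e+01, -2.1762e+01,  0.0000e+00, -6.2000e-02,
       -0.0000e+00])}
12 [array([ 425.2, -256.3]), array([ 443.6, -256.2]), array([ 435.5, -241.3]), array([ 438. , -251.8]), array([ 437.9, -246.9])]
16 [array([ 425.4, -254.6]), array([ 443.4, -254.6]), array([ 435.5, -239.9]), array([ 437.9, -250.2]), array([ 437.9, -245.4])]
20 [array([ 425.6, -252.9]), array([ 443.2, -252.9]), array([ 435.4, -238.6]), array([ 437.8, -248.6]), array([ 437.8, -243.9])]
24 [array([ 425.8, -251.2]), array([ 443. , -251.2]), array([ 435.4, -237.2]), array([ 437.7, -247.1]), array([ 437.7, -242.5])]
```

```bash
python3 - <<'E'
from h import *
import cv2
w=dict(np.load("pics/wrist1.npz"));s=dict(np.load("pics/scene1.npz"))
def proj(f):
    T=np.linalg.inv(f["pose"]);K=np.array([[f["fx"],0,f["cx"]],[0,f["fy"],f["cy"]],[0,0,1]]);return K@T[:3]
def tri(a,b):
    X=cv2.triangulatePoints(proj(w),proj(s),np.array(a,float),np.array(b,float));return (X[:3]/X[3]).ravel().round(1)
for b in((291.6,159),(291.6,161),(291.6,163)): print(tri((258.9,85.1+140),b))
print("cam",w["pose"].round(2))
P=proj(s)@np.array([433,-234,89.4,1]);print("expected tip in scene",P[:2]/P[2])
P=proj(w)@np.array([433,-234,89.4,1]);print("expected tip in wrist",P[:2]/P[2])
cv2.imwrite("pics/v4.png",cv2.resize(s["pixels"][110:210,240:360,::-1],None,fx=5,fy=5,interpolation=2))
E
```

```text
[ 431.9 -232.5  143.5]
[ 432.3 -234.9  137.2]
[ 432.6 -237.4  130.7]
cam [[ 1.0000e+00  0.0000e+00 -0.0000e+00  4.3442e+02]
 [ 0.0000e+00 -9.6000e-01 -2.7000e-01 -1.7804e+02]
 [-0.0000e+00  2.7000e-01 -9.6000e-01  2.7163e+02]
 [ 0.0000e+00  0.0000e+00  0.0000e+00  1.0000e+00]]
expected tip in scene [289.53379894 180.14914435]
expected tip in wrist [256.32602738 199.59802009]
```

View pics/v4.png

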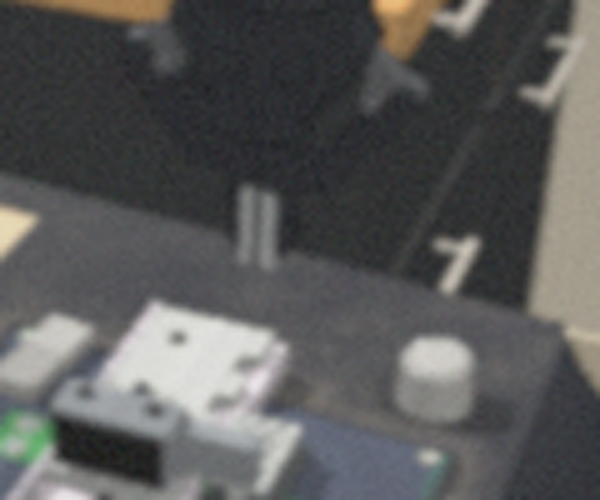

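Tip at crop (258,268). Casting rays from both cameras puts the real tip about 40 mm above the reported TCP and 11 mm short of the wing, which fits the missing contact force. I'll keep going down slowly and stop on force.

Emit:
play_rows --rows '[{"dp": [0, 0, 0.15], "turn": [0, 0, 0], "fingers": 1}, {"dp": [0, 0, 0.15], "turn": [0, 0, 0], "fingers": 1}, {"dp": [0, 0, 0.15], "turn": [0, 0, 0], "fingers": 1}, {"dp": [0, 0, 0.1], "turn": [0, 0, 0], "fingers": 1}, {"dp": [0, 0, 0], "turn": [0, 0, 0], "fingers": 1}]'

```text
clock: 3.48
eef_pos: [432.5, -245.0, -9.1]
tcp_rot: [-3.14, -0.001, 1.571]
contact_force: [0.1, 0.0, -0.5]
opening: 0.004
grasp_force: 0.0
```

```bash
python3 - <<'E'
from h import *
from rig import r
import cv2
f=r.grab_frame("wrist");g=r.grab_frame("scene")
o=np.zeros((400,800,3),np.uint8);o[:390,:480]=cv2.resize(f["pixels"][140:270,200:360],(480,390),interpolation=2)
o[:300,480:]=cv2.resize(g["pixels"][160:235,240:320],(320,300),interpolation=2)
cv2.imwrite("pics/v5.png",o[:,:,::-1]);s=r.sense();print({k:np.round(s[k],3) for k in("clock","eef_pos","contact_force")})
for z in(20,24,28,32):print(z,ray(f,260,226,z).round(1))
E
```

```text
{'clock': np.float64(3.583), 'eef_pos': array([ 432.998, -245.253,   -8.303]), 'contact_force': array([ 0.503, -0.39 , -0.359])}
20 [ 434.6 -242.9   20. ]
24 [ 434.6 -241.2   24. ]
28 [ 434.6 -239.6   28. ]
32 [ 434.6 -237.9   32. ]
```

View pics/v5.png

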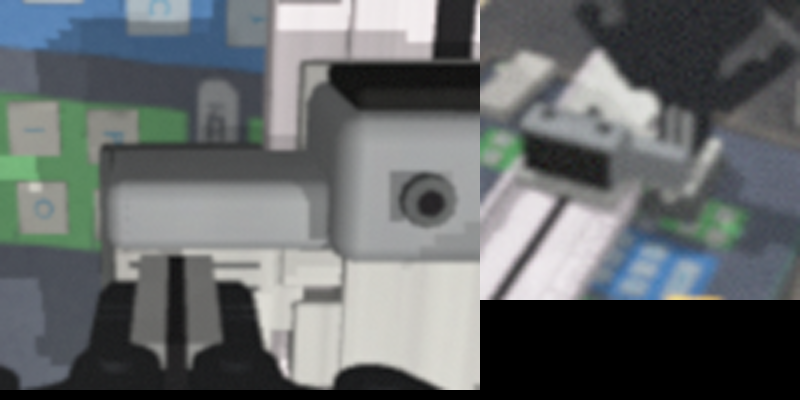

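The tip, at (177,256), is now just above the pad and behind the wing edge at (215,248). I'll go down in small steps.

Emit:
play_rows --rows '[{"dp": [0, 0, 0.05], "turn": [0, 0, 0], "fingers": 1}, {"dp": [0, 0, 0.05], "turn": [0, 0, 0], "fingers": 1}, {"dp": [0, 0, 0.05], "turn": [0, 0, 0], "fingers": 1}, {"dp": [0, 0, 0], "turn": [0, 0, 0], "fingers": 1}]'

```text
clock: 3.92
eef_pos: [433.1, -245.3, -14.2]
tcp_rot: [-3.141, -0.0, 1.571]
contact_force: [-0.6, -0.8, 0.0]
opening: -0.002
grasp_force: 0.0
```

Emit:
play_rows --rows '[{"dp": [0, 0, 0.05], "turn": [0, 0, 0], "fingers": 1}, {"dp": [0, 0, 0.05], "turn": [0, 0, 0], "fingers": 1}, {"dp": [0, 0, 0], "turn": [0, 0, 0], "fingers": 1}]'

```text
clock: 4.17
eef_pos: [433.4, -245.5, -18.0]
tcp_rot: [3.141, 0.0, 1.571]
contact_force: [-0.5, -1.3, 4.7]
opening: -0.0
grasp_force: 2.0
```

Contact at TCP z ≈ -17 (4.7 N). I'll press about 8 mm more.

Emit:
play_rows --rows '[{"dp": [0, 0, 0.05], "turn": [0, 0, 0], "fingers": 1}, {"dp": [0, 0, 0.05], "turn": [0, 0, 0], "fingers": 1}, {"dp": [0, 0, 0.05], "turn": [0, 0, 0], "fingers": 1}, {"dp": [0, 0, 0.04], "turn": [0, 0, 0], "fingers": 1}, {"dp": [0, 0, 0], "turn": [0, 0, 0], "fingers": 1}]'

```text
clock: 4.58
eef_pos: [433.4, -245.5, -25.4]
tcp_rot: [3.141, 0.0, 1.571]
contact_force: [-0.8, 0.9, 7.4]
opening: -0.002
grasp_force: 3.4
```

Emit:
play_rows --rows '[{"dp": [0, 0, 0.03], "turn": [0, 0, 0], "fingers": 1}, {"dp": [0, 0, 0], "turn": [0, 0, 0], "fingers": 1}]'

```text
clock: 4.75
eef_pos: [433.4, -245.5, -26.0]
tcp_rot: [3.141, 0.0, 1.571]
contact_force: [-1.7, 1.2, 12.1]
opening: 0.002
grasp_force: 6.4
```

Force is above 8 N, so the catch is at its bottom stop. Now I slide towards the wing.

Emit:
play_rows --rows '[{"dp": [0.06, 0, 0], "turn": [0, 0, 0], "fingers": 1}, {"dp": [0.06, 0, 0], "turn": [0, 0, 0], "fingers": 1}, {"dp": [0.06, 0, 0], "turn": [0, 0, 0], "fingers": 1}, {"dp": [0, 0, 0], "turn": [0, 0, 0], "fingers": 1}]'

```text
clock: 5.08
eef_pos: [434.6, -239.2, -26.0]
tcp_rot: [3.139, 0.002, 1.571]
contact_force: [-0.1, -1.6, 6.7]
opening: -0.002
grasp_force: 3.9
```

Emit:
play_rows --rows '[{"dp": [0.04, 0, 0], "turn": [0, 0, 0], "fingers": 1}, {"dp": [0.04, 0, 0], "turn": [0, 0, 0], "fingers": 1}, {"dp": [0, 0, 0], "turn": [0, 0, 0], "fingers": 1}]'

```text
clock: 5.33
eef_pos: [434.8, -236.3, -25.9]
tcp_rot: [3.139, 0.002, 1.571]
contact_force: [0.4, -5.1, 7.8]
opening: 0.002
grasp_force: 3.7
```

Emit:
play_rows --rows '[{"dp": [0.05, 0, 0.01], "turn": [0, 0, 0], "fingers": 1}, {"dp": [0.05, 0, 0], "turn": [0, 0, 0], "fingers": 1}, {"dp": [0.05, 0, 0], "turn": [0, 0, 0], "fingers": 1}, {"dp": [0.05, 0, 0], "turn": [0, 0, 0], "fingers": 1}, {"dp": [0, 0, 0], "turn": [0, 0, 0], "fingers": 1}]'

```text
clock: 5.75
eef_pos: [435.3, -228.7, -26.1]
tcp_rot: [3.138, 0.003, 1.571]
contact_force: [-0.2, -5.3, 9.4]
opening: 0.001
grasp_force: 4.6
```

```bash
python3 - <<'E'
from h import *
from rig import r
import cv2
f=r.grab_frame("wrist");np.savez("pics/wrist6.npz",**f)
cv2.imwrite("pics/v6.png",cv2.resize(f["pixels"][140:270,200:360],(640,520),interpolation=2)[:,:,::-1])
s=r.sense();print({k:np.round(s[k],3) for k in("clock","eef_pos","contact_force")})
E
```

```text
{'clock': np.float64(5.8), 'eef_pos': array([ 435.324, -228.671,  -26.059]), 'contact_force': array([ 0.244, -5.203,  9.778])}
```

View pics/v6.png

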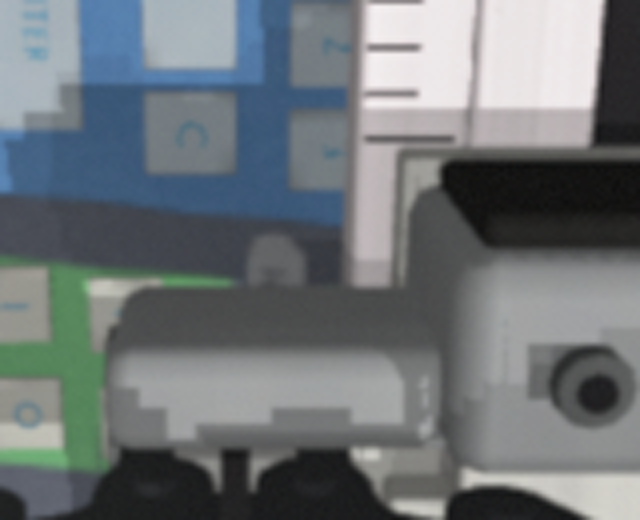

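The wing's rear top edge is at (270,448), against the fingers. I'll work out the stop's travel from that edge.

```bash
cat >> h.py <<'E'
import cv2
def profile(f,x=428,y0=-240,y1=-170,z=54):
    "gray along the gauge's y at height z (rectified), 1 mm steps"
    T=np.linalg.inv(f["pose"]);out=[]
    g=cv2.cvtColor(f["pixels"],cv2.COLOR_RGB2GRAY)
    ys=np.arange(y0,y1);P=np.array([[[x+dx,y,z,1] for dx in range(-4,5)] for y in ys])@T.T
    u=(P[...,0]/P[...,2]*f["fx"]+f["cx"]).astype(np.float32);v=(P[...,1]/P[...,2]*f["fy"]+f["cy"]).astype(np.float32)
    return ys,cv2.remap(g,u,v,1).mean(1).round().astype(int)
E
python3 - <<'E'
from h import *
f0=dict(np.load("pics/wrist1.npz"));f=dict(np.load("pics/wrist6.npz"))
print("edge",ray(f,200+270/4,140+448/4,54).round(1),ray(f,200+440/4,140+448/4,54).round(1))
for a in(f0,f):
    ys,p=profile(a,x=448); print(list(zip(ys.tolist(),p.tolist()))[::2])
E
```

```text
edge [ 439.9 -216.8   54. ] [ 457.8 -216.9   54. ]
[(-240, 216), (-238, 222), (-236, 227), (-234, 218), (-232, 228), (-230, 201), (-228, 193), (-226, 167), (-224, 181), (-222, 184), (-220, 184), (-218, 167), (-216, 107), (-214, 81), (-212, 113), (-210, 126), (-208, 120), (-206, 120), (-204, 116), (-202, 118), (-200, 131), (-198, 133), (-196, 156), (-194, 162), (-192, 164), (-190, 153), (-188, 151), (-186, 140), (-184, 150), (-182, 166), (-180, 161), (-178, 166), (-176, 159), (-174, 127), (-172, 160)]
[(-240, 29), (-238, 29), (-236, 28), (-234, 28), (-232, 28), (-230, 27), (-228, 28), (-226, 28), (-224, 29), (-222, 43), (-220, 57), (-218, 90), (-216, 94), (-214, 125), (-212, 152), (-210, 164), (-208, 155), (-206, 119), (-204, 80), (-202, 76), (-200, 75), (-198, 105), (-196, 110), (-194, 122), (-192, 128), (-190, 131), (-188, 143), (-186, 145), (-184, 138), (-182, 152), (-180, 162), (-178, 175), (-176, 177), (-174, 170), (-172, 176)]
```

The stop is at about 10 mm, so the tooth now covers the tongue. I'll back off slightly, lift clear of the pad but keep the wing's height, and push on.

Emit:
play_rows --rows '[{"dp": [-0.06, 0, 0], "turn": [0, 0, 0], "fingers": 1}, {"dp": [0, 0, -0.15], "turn": [0, 0, 0], "fingers": 1}, {"dp": [0, 0, -0.2], "turn": [0, 0, 0], "fingers": 1}, {"dp": [0, 0, -0.15], "turn": [0, 0, 0], "fingers": 1}, {"dp": [0, 0, 0], "turn": [0, 0, 0], "fingers": 1}]'

```text
clock: 6.22
eef_pos: [433.8, -229.7, -6.0]
tcp_rot: [3.14, 0.001, 1.571]
contact_force: [0.4, -0.3, -0.1]
opening: 0.0
grasp_force: 0.0
```

Emit:
play_rows --rows '[{"dp": [0.05, 0, 0], "turn": [0, 0, 0], "fingers": 1}, {"dp": [0.05, 0, 0], "turn": [0, 0, 0], "fingers": 1}, {"dp": [0.05, 0, 0], "turn": [0, 0, 0], "fingers": 1}, {"dp": [0.05, 0, 0], "turn": [0, 0, 0], "fingers": 1}, {"dp": [0, 0, 0], "turn": [0, 0, 0], "fingers": 1}]'

```text
clock: 6.63
eef_pos: [433.5, -221.5, -7.1]
tcp_rot: [3.141, 0.001, 1.571]
contact_force: [0.4, -2.6, 1.6]
opening: -0.0
grasp_force: 1.5
```

Emit:
play_rows --rows '[{"dp": [0.05, 0, 0], "turn": [0, 0, 0], "fingers": 1}, {"dp": [0.05, 0, 0], "turn": [0, 0, 0], "fingers": 1}, {"dp": [0.05, 0, 0], "turn": [0, 0, 0], "fingers": 1}, {"dp": [0.05, 0, 0], "turn": [0, 0, 0], "fingers": 1}, {"dp": [0, 0, 0], "turn": [0, 0, 0], "fingers": 1}]'

```text
clock: 7.05
eef_pos: [433.5, -213.2, -7.1]
tcp_rot: [3.141, 0.0, 1.571]
contact_force: [1.5, -2.2, 1.4]
opening: -0.004
grasp_force: 1.3
```

```bash
python3 - <<'E'
from h import *
from rig import r
f=r.grab_frame("wrist");np.savez("pics/wrist7.npz",**f)
ys,p=profile(f,x=448,y0=-220,y1=-175); print(list(zip(ys.tolist(),p.tolist())))
s=r.sense();print({k:np.round(s[k],3) for k in("clock","eef_pos","contact_force")})
E
```

```text
[(-220, 29), (-219, 29), (-218, 32), (-217, 36), (-216, 40), (-215, 49), (-214, 50), (-213, 56), (-212, 81), (-211, 87), (-210, 88), (-209, 91), (-208, 102), (-207, 113), (-206, 124), (-205, 128), (-204, 129), (-203, 139), (-202, 129), (-201, 153), (-200, 162), (-199, 162), (-198, 163), (-197, 164), (-196, 164), (-195, 163), (-194, 156), (-193, 146), (-192, 122), (-191, 87), (-190, 79), (-189, 77), (-188, 76), (-187, 75), (-186, 77), (-185, 118), (-184, 125), (-183, 125), (-182, 126), (-181, 110), (-180, 138), (-179, 147), (-178, 143), (-177, 126), (-176, 109)]
{'clock': np.float64(7.1), 'eef_pos': array([ 433.454, -213.201,   -7.161]), 'contact_force': array([ 1.315, -3.528,  0.867])}
```

Stop at about 25 mm. I need about 9.5 mm more, slowly.

Emit:
play_rows --rows '[{"dp": [0.05, 0, 0], "turn": [0, 0, 0], "fingers": 1}, {"dp": [0.05, 0, 0], "turn": [0, 0, 0], "fingers": 1}, {"dp": [0.04, 0, 0], "turn": [0, 0, 0], "fingers": 1}, {"dp": [0.03, 0, 0], "turn": [0, 0, 0], "fingers": 1}, {"dp": [0, 0, 0], "turn": [0, 0, 0], "fingers": 1}]'

```text
clock: 7.52
eef_pos: [433.3, -206.3, -7.1]
tcp_rot: [3.142, -0.0, 1.571]
contact_force: [2.1, -3.4, -0.5]
opening: 0.004
grasp_force: 1.3
```

Emit:
play_rows --rows '[{"dp": [0.02, 0, 0], "turn": [0, 0, 0], "fingers": 1}, {"dp": [0.02, 0, 0], "turn": [0, 0, 0], "fingers": 1}, {"dp": [0.02, 0, 0], "turn": [0, 0, 0], "fingers": 1}, {"dp": [0, 0, 0], "turn": [0, 0, 0], "fingers": 1}]'

```text
clock: 7.85
eef_pos: [432.8, -203.7, -7.2]
tcp_rot: [-3.141, -0.001, 1.571]
contact_force: [-0.8, -0.4, 0.3]
opening: 0.002
grasp_force: 0.0
```

```bash
python3 - <<'E'
from h import *
from rig import r
f=r.grab_frame("wrist");np.savez("pics/wrist8.npz",**f)
ys,p=profile(f,x=448,y0=-200,y1=-170); print(list(zip(ys.tolist(),p.tolist())))
s=r.sense();print({k:np.round(s[k],3) for k in("clock","eef_pos","contact_force")})
E
```

```text
[(-200, 100), (-199, 104), (-198, 123), (-197, 134), (-196, 134), (-195, 135), (-194, 137), (-193, 136), (-192, 148), (-191, 162), (-190, 163), (-189, 164), (-188, 165), (-187, 165), (-186, 165), (-185, 161), (-184, 152), (-183, 138), (-182, 105), (-181, 81), (-180, 79), (-179, 76), (-178, 76), (-177, 75), (-176, 93), (-175, 117), (-174, 91), (-173, 125), (-172, 142), (-171, 149)]
{'clock': np.float64(7.9), 'eef_pos': array([ 432.49 , -203.565,   -7.317]), 'contact_force': array([ 1.384, -0.694,  0.298])}
```

Emit:
play_rows --rows '[{"dp": [0.02, 0, 0], "turn": [0, 0, 0], "fingers": 1}, {"dp": [0.01, 0, 0], "turn": [0, 0, 0], "fingers": 1}, {"dp": [0, 0, 0], "turn": [0, 0, 0], "fingers": 1}]'

```text
clock: 8.15
eef_pos: [432.6, -202.6, -7.3]
tcp_rot: [-3.14, -0.001, 1.571]
contact_force: [-0.0, 0.7, -0.7]
opening: -0.0
grasp_force: 0.3
```

Emit:
play_rows --rows '[{"dp": [0.02, 0, 0], "turn": [0, 0, 0], "fingers": 1}, {"dp": [0, 0, 0], "turn": [0, 0, 0], "fingers": 1}]'

```text
clock: 8.32
eef_pos: [432.8, -201.9, -7.3]
tcp_rot: [-3.141, -0.0, 1.571]
contact_force: [-0.7, 0.3, 0.5]
opening: 0.004
grasp_force: 0.1
```

```bash
python3 - <<'E'
from h import *
from rig import r
f=r.grab_frame("wrist");np.savez("pics/wrist9.npz",**f)
ys,p=profile(f,x=448,y0=-190,y1=-170); print(list(zip(ys.tolist(),p.tolist())))
s=r.sense();print({k:np.round(s[k],3) for k in("clock","eef_pos","contact_force")})
E
```

```text
[(-190, 155), (-189, 163), (-188, 163), (-187, 164), (-186, 165), (-185, 165), (-184, 165), (-183, 160), (-182, 150), (-181, 133), (-180, 98), (-179, 81), (-178, 78), (-177, 76), (-176, 75), (-175, 76), (-174, 81), (-173, 105), (-172, 119), (-171, 138)]
{'clock': np.float64(8.367), 'eef_pos': array([ 432.995, -201.916,   -7.204]), 'contact_force': array([0.774, 0.382, 0.1  ])}
```

Stop at about 35.8 mm, and the push friction has vanished, so the catch has come off the plate. I'll back off and move clear.

Emit:
play_rows --rows '[{"dp": [-0.1, 0, 0], "turn": [0, 0, 0], "fingers": 1}, {"dp": [-0.2, 0, 0], "turn": [0, 0, 0], "fingers": 1}, {"dp": [-0.2, 0, -0.2], "turn": [0, 0, 0], "fingers": 1}, {"dp": [-0.1, 0, -0.8], "turn": [0, 0, 0], "fingers": 1}, {"dp": [-0.1, 0, -0.8], "turn": [0, 0, 0], "fingers": 1}]'

```text
clock: 8.78
eef_pos: [432.1, -230.7, 65.2]
tcp_rot: [-3.139, -0.001, 1.57]
contact_force: [1.2, -1.8, 0.1]
opening: 0.0
grasp_force: 0.0
```

Emit:
play_rows --rows '[{"dp": [-0.4, 0, -0.6], "turn": [0, 0, 0], "fingers": 1}, {"dp": [-0.2, 0, -0.2], "turn": [0, 0, 0], "fingers": 1}, {"dp": [0, 0, 0], "turn": [0, 0, 0], "fingers": 1}, {"dp": [0, 0, 0], "turn": [0, 0, 0], "fingers": 1}]'

```text
clock: 9.12
eef_pos: [433.0, -254.7, 96.8]
tcp_rot: [3.141, 0.0, 1.569]
contact_force: [-0.4, 0.8, -0.1]
opening: -0.0
grasp_force: 0.0
```

```bash
python3 - <<'E'
from h import *
from rig import r
f=r.grab_frame("wrist");np.savez("pics/wrist10.npz",**f)
f0=dict(np.load("pics/wrist1.npz"))
ys,p=profile(f,x=448,y0=-195,y1=-170); print(list(zip(ys.tolist(),p.tolist())))
for a in(f0,f):
    # pad left edge (x~420) and front/rear edges, on plane z=24
    for x in (429,445):
        ys,p=profile(a,x=x,y0=-285,y1=-205,z=24); print(x,p.tolist())
s=r.sense();print({k:np.round(s[k],3) for k in("clock","eef_pos","contact_force")})
E
```

```text
[(-195, 155), (-194, 148), (-193, 134), (-192, 124), (-191, 147), (-190, 165), (-189, 172), (-188, 175), (-187, 177), (-186, 183), (-185, 187), (-184, 188), (-183, 179), (-182, 160), (-181, 132), (-180, 139), (-179, 150), (-178, 144), (-177, 131), (-176, 114), (-175, 118), (-174, 142), (-173, 150), (-172, 149), (-171, 144)]
429 [92, 92, 93, 93, 93, 98, 107, 122, 168, 225, 234, 227, 190, 203, 225, 233, 227, 186, 185, 216, 232, 228, 199, 204, 227, 233, 220, 187, 195, 227, 233, 219, 187, 193, 226, 233, 226, 198, 201, 227, 234, 228, 199, 205, 227, 233, 228, 191, 194, 220, 206, 171, 164, 176, 181, 181, 181, 182, 183, 183, 181, 173, 159, 134, 102, 83, 80, 92, 110, 123, 125, 124, 117, 100, 84, 79, 78, 79, 79, 78]
445 [100, 100, 100, 100, 98, 93, 85, 97, 155, 221, 231, 224, 184, 188, 217, 229, 224, 192, 203, 225, 229, 214, 182, 191, 222, 230, 216, 184, 187, 222, 230, 217, 186, 187, 222, 230, 217, 184, 188, 223, 231, 226, 198, 200, 224, 231, 225, 186, 180, 210, 204, 172, 165, 175, 180, 181, 182, 183, 183, 183, 181, 172, 158, 133, 102, 84, 79, 80, 84, 96, 99, 95, 95, 96, 98, 100, 98, 94, 86, 7
[... 217 characters left out ...]
 205, 199, 228, 235, 224, 193, 191, 228, 236, 231, 204, 207, 230, 235, 232, 207, 144, 92, 81, 85, 101, 109, 100, 96, 128, 153, 161, 166, 166, 159, 138, 115, 106, 106, 106, 105, 105, 105]
445 [84, 84, 83, 84, 83, 82, 82, 99, 161, 223, 233, 226, 181, 185, 216, 232, 228, 199, 203, 226, 232, 221, 198, 199, 226, 232, 224, 201, 196, 225, 232, 225, 203, 195, 225, 233, 226, 203, 195, 225, 232, 225, 202, 196, 226, 232, 222, 190, 189, 225, 233, 228, 201, 204, 227, 232, 229, 204, 139, 91, 78, 74, 85, 93, 88, 81, 94, 98, 101, 104, 105, 106, 107, 110, 112, 111, 106, 99, 87, 83]
{'clock': np.float64(9.167), 'eef_pos': array([ 432.385, -253.905,   95.985]), 'contact_force': array([-0.561,  0.351, -0.51 ])}
```

The pad's rear edge and flutes sit exactly where they did when it was up, and the stop is at about 35 mm. Handing in.

```bash
python3 -c "
from rig import r
print(r.sign_off())"
```

```text
the job is handed in; nothing more can be done
None
```

I've handed the job in: by the wrist camera the heel stop is about 35 mm nearer the toe stop, in the next notch, with the thumb pad back up. No verdict came back at hand-in. The fingers are clear of everything, and I saw no contact with the loose things.

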